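# Pull the pleated filter from the bench dust collector

### The job

Take the sanding block off the service flap of the dust collector and set it down flat on the bench, then swing the flap right back on its hinge so that it stands open by itself, draw the pleated filter cassette up out of its slot, and carry it to the grey dust tub to be brushed off. Finish while still holding the cassette in the gripper: upright and still, the whole of it over the mouth of the tub, clear of the rim but no more than a hand's breadth above it. Leave the coarse screen in its slot and everything else on the bench where it is.

Things in the scene. Friction and masses are not known exactly. Their poses are not given: they have to be found in the camera images.
- machine: bench dust collector, a fixed grey steel box 300 (x) x 240 (y) x 140 mm high with a black louvred intake in its front face (its -x side). Origin at bench level under the centre of the filter bay: front face at x = -68, rear at x = +232, sides at y = +-120 mm
- machine_bay (a point): centre of the mouth of the filter bay under the flap, in the plane of the machine's top (140 mm above the bench), axes as the machine's. The mouth spans x = -55 to +45, y = +-83 mm; the bay's floor is 12 mm above the bench. Two slots between guide ribs cross it along y: coarse screen at x = -38, filter cassette at x = +8 mm
- flap (a joint): angle (rad) of the service flap on the machine, a steel plate 132 (x) x 196 (y) x 4 mm with a turned-down front lip, 0.28 kg, hinged at its rear edge: 0 = shut and level (top surface 144 mm above the bench), grows as the front edge rises, stop at 1.92. Nearly free hinge: falls shut if let go before upright, falls back onto its stop and stays if let go past it (from about 1.7)
- flap_hinge (a point): middle of the flap's hinge axis, 142 mm above the bench; its y axis lies along the hinge axis; the flap's angle grows by the right-hand rule about +y
- flap_handle (a point): middle of the round bar of the steel bow handle on the flap's front lip; bar 9 mm thick, 90 mm long, parallel to the hinge, standing 35 mm out from the lip in front of the machine, with nothing below it for 100 mm. Flap shut: the bar's centre lies 168 mm in front of the hinge axis and 10 mm below it. It can turn between the fingers as the flap swings
- filter: filter cassette standing in its slot under the flap: black frame 22 (x, thin) x 160 (y) x 94 mm (z) with white paper pleats, and a grip tab on top 10 (x) x 60 (y) x 26 mm (z). Origin at the centre of its underside, z up to the tab; tab from z = 94 to 120 mm. About 0.22 kg. It slides freely straight up with 2 to 3 mm play in its guides
- filter_tab (a point): middle of the cassette's tab, 107 mm above the cassette's underside
- filter_end_left (a point): bottom edge of the cassette at its +y end (80 mm from the middle)
- filter_end_right (a point): bottom edge of the cassette at its -y end (80 mm from the middle)
- screen: coarse mesh screen, aluminium frame 8 x 160 x 86 mm without a tab, standing in the slot nearer the machine's front; stays where it is. Origin at the centre of its underside
- block: sanding block, wood with a cork sole, 42 (x) x 110 (y) x 32 mm (z), 0.12 kg, lying on the shut flap. Origin at the centre of its underside
- tub: grey plastic dust tub, open on top, 240 (x) x 150 (y) x 90 mm high outside, walls 4 mm, stands left or right of the machine. Origin at the centre of its underside; rim at z = 90 mm. It does not move
- tray: wooden tray with files and dowels, 240 (x) x 150 (y) x 60 mm, on the other side of the machine from the tub. Origin at the centre of its underside. It does not move
- bridge: dark wood guitar bridge, 30 (x) x 175 (y) x 11 mm, lying on the bench before the machine's intake. Origin at the centre of its underside
- brush: bench brush, wood, 235 mm long (along x, from -115 to +120 mm) x 30 x 42 mm, lying on the bench. Origin on its underside
- glue: white glue bottle, 60 mm thick, 170 mm tall, standing. Origin at the centre of its base
- jar: glass jar, 72 mm thick, 85 mm tall, standing. Origin at the centre of its base
- plane: block plane, steel and brass, 160 (x) x 45 (y) x 60 mm, on the bench. Origin at the centre of its sole
- tin: flat steel tin, 68 mm across, 26 mm high, on the rear deck of the machine behind the flap. Origin at the centre of its base
Things that resemble listed ones, but are neither listed nor needed, are in the scene too. What is shaped like the block but blue or orange is not meant.

How it is judged:
By the outcome, as a careful person would: the job done as asked, in the order asked, and still so for the second after the job is handed in, while the arm keeps its last pose, push and grip.
It also fails if it takes over 67 s, if anything falls off the work surface, if the arm or the gripper's body presses on something with over 40 N, if the wrist force passes 120 N, or if a joint passes its speed limit or range.

### The arm

A 6-joint arm with a two-finger parallel gripper is mounted at the origin on the work surface. World frame = base frame: x ahead of the robot, y to its left, z up, the work surface at z = 0. Lengths are in m, angles in rad, forces in N, time in s.
With the tool pointing down it reaches from about 0.25 to 0.775 m from the base axis. Payload 4 kg.
Tool frame: the origin (TCP) lies at the very end of the fingers, on their centre line; the grasp point (between the pads) lies hold_point_z behind it (hold_point_z is the distance from the TCP to the grasp point, in m); z points along the fingers, y is the direction in which the jaws open and shut (so a half turn about z gives the same grasp; the last joint's range is limited). The gripper opens to 94 mm and grips with 3 to 60 N. Pads are 16 mm wide; open, the fingers measure 119 mm over their backs; the gripper's body (75 mm by 177 mm) begins 78 mm behind the grasp point.
Start: joints at [-1.301, 0.087, 1.371, -0, 1.684, -0.103], TCP at [0.2, -0.512, 0.206] pointing down, gripper open.
Joint ranges: [-3.1, 3.1], [-0.76, 2.03], [0.27, 2.55], [-1.08, 4.22], [0.17, 2.65], [-2.57, 2.57]. Speed limits (rad/s): [2.79, 2.79, 3.14, 3.14, 3.14, 3.14].

### API

Orientations are given as [roll, pitch, yaw] about the fixed x, y, z axes, in that order (R = Rz(yaw) Ry(pitch) Rx(roll)).
In Python, from bench import * gives the robot as it stands.
- The arm moves only by the tool step_arm, never from a script. Its argument "increments" is text: rows parted by semicolons, each of 6 numbers parted by spaces: the shift along the tool's x, y, z in cm, then the turn, a rotation vector about the tool's x, y, z in rad. A call has 1 to 5 rows; each row shifts and turns the commanded pose from where the row before left it, along the tool's axes as they then stand; what a row does not reach is not made up. A row lasts 1/10 s, in which the tool goes at most 50 mm and 8.59 degrees, less where a joint would pass 70% of its speed; a pose out of reach is approached as far as the arm can. A call is refused whole if a number of a shift passes 5 or a number of a turn 0.15, either way. A call with a gripper value outside its range is refused whole. "claw" is the gripper's target within -1 to 1 (shut at 1, half-way at 0, fully open at -1), set as the call begins (left out, the last holds). The fingers move at their own pace and stop on an object; the grip force is fixed at half the most. Time passes only in rows, so rows that do not move let the fingers close. It gives the time, the measured TCP pose, the force and the opening at its end, in the units of the state.
- get_obs(): the state, without advancing time (a new reading comes with each control period).
- snapshot(name): name is "scene" or "top"; returns the picture (420x560x3 uint8, red, green, blue); there is no depth.
- calibration(name): a dict with "camera_matrix" (3x3 intrinsics, pixels), "eye" and "orientation" of the camera in the world. Camera axes: x right, y up, looking along -z (the intrinsics and any distortion apply to the point x, -y, -z); pixel columns grow to the right and rows downward; lengths in m; the calibration is good to about 2 mm. A picture is of the moment at which its call begins. calibration takes no time and is no camera call.
- close_job(): hands the job in, once; it reports no verdict.
The state is a dict: "time": time; "joint_positions": joint angles; "qvel": joint speeds; "joint_torque": joint torques, N m; "tool_pos": TCP position; "ee_rot": TCP orientation; "wrist_force": force on the tool from outside, world axes, zero at the start; "wrist_torque": the same for the moment, N m; "width": finger opening in m.
Only numpy, scipy, OpenCV 4.12 (cv2) and the standard library are available. Lean on these libraries where they do the work, as an engineer would, in place of code of your own. Each camera call takes 0.05 s, during which the arm holds its last target. There are 200 camera calls.

## Working session

There is one attempt and no reset: what is moved stays moved. The work goes in short steps, Python scripts to look and compute and a tool call to move; the robot and the scene stay as the last step left them, time stands still between calls to the robot, and variables do not carry over. Pictures are saved under pics/ and viewed, about 8 in all and at most 12, crops included, and the job is handed in when it is done.

Besides the shell and the picture viewer there is one more tool, called after ">>>" by a JSON object that holds its "method" and its "body", one argument or row to a line. step_arm: Moves the arm, as the interface text tells. Its arguments: {"type":"object","properties":{"increments":{"type":"string"},"claw":{"type":"number"}},"required":["increments"]}

```bash
ls; mkdir -p pics; python3 - <<'E'
from bench import *
import cv2
for n in("scene","top"):
    im=snapshot(n); cv2.imwrite(f"pics/{n}0.png",im[:,:,::-1]); c=calibration(n); print(n,c)
o=get_obs(); print(o)
E
```

```text
pics
scene {'camera_matrix': array([[457.65538217,   0.        , 279.16350115],
       [  0.        , 457.65538217, 203.73311344],
       [  0.        ,   0.        ,   1.        ]]), 'eye': array([ 1.12640133, -0.15635402,  1.35899955]), 'orientation': array([ 0.46289954, -0.0136114 ,  1.34468589])}
top {'camera_matrix': array([[535.63851841,   0.        , 282.59513492],
       [  0.        , 535.63851841, 204.301478  ],
       [  0.        ,   0.        ,   1.        ]]), 'eye': array([ 0.34627017, -0.00476755,  1.75179262]), 'orientation': array([ 0.10755975,  0.00869459, -1.54136246])}
{'time': 0.1, 'joint_positions': array([-1.30110937e+00,  8.78826772e-02,  1.37209958e+00, -7.00352580e-06,
        1.68358882e+00, -1.03096167e-01]), 'qvel': array([ 2.07359513e-04, -1.94502145e-03, -1.29585771e-03,  9.82197669e-05,
       -2.00578054e-03, -1.73874252e-04]), 'joint_torque': array([ 3.16137972e-03, -3.41249478e+01, -3.03303587e+01,  7.20374286e-02,
        3.04137426e-02, -1.06698708e-04]), 'tool_pos': array([ 0.20017841, -0.51174946,  0.20442215]), 'ee_rot': array([-3.13962401e+00, -1.96683779e-04,  3.72782152e-01]), 'wrist_force': array([-0.60821037,  0.38659718, -0.14808241]), 'wrist_torque': array([0.02047159, 0.0011126 , 0.00208109]), 'width': 0.09380097631002367}
```

View pics/scene0.png

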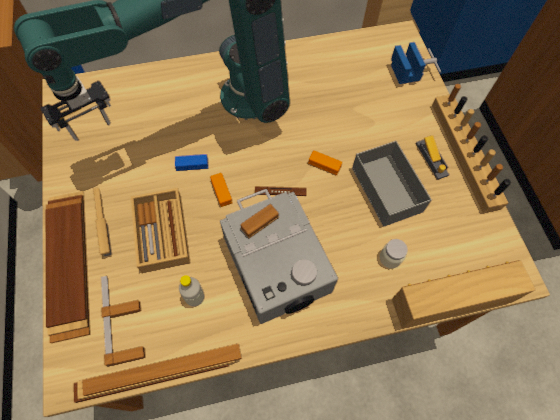

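View pics/top0.png

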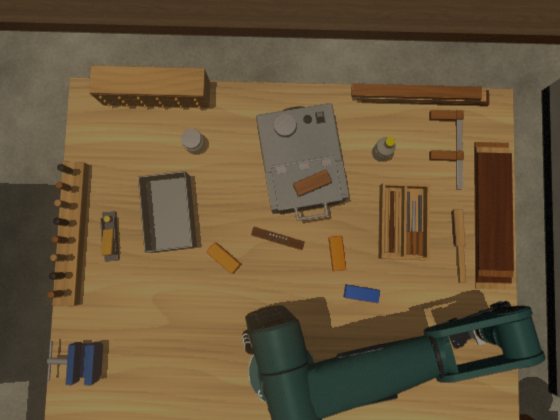

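The scene view shows the machine at about (278,255) with the brown block on its flap at (260,220). The tub is at (391,182) and the tray at (160,230). In the top view the machine is at (302,155), the handle at (313,213), the block at (312,182) and the tub at (168,212).

Block candidates in the top view are brown (312,182), orange (223,257), orange (337,253) and blue (361,293). Only the brown one is wood and lies on the flap. I'll check it in an enlarged crop.

```bash
cat > h.py <<'E'
import numpy as np, cv2
from scipy.spatial.transform import Rotation as Ro
from bench import *
def ray(n,uv):
    c=calibration(n); K=np.array(c["camera_matrix"]); R=Ro.from_euler("xyz",c["orientation"]).as_matrix()
    p=np.linalg.inv(K)@[uv[0],uv[1],1]; d=R@[p[0],-p[1],-p[2]]
    return np.array(c["eye"]),d
def onz(n,uv,z):
    e,d=ray(n,uv); return e+d*(z-e[2])/d[2]
def proj(n,P):
    c=calibration(n); K=np.array(c["camera_matrix"]); R=Ro.from_euler("xyz",c["orientation"]).as_matrix()
    q=R.T@(np.array(P)-c["eye"]); q=K@[q[0],-q[1],-q[2]]; return q[:2]/q[2]
def tri(a,b):
    (e1,d1),(e2,d2)=ray("top",a),ray("scene",b)
    s=np.linalg.lstsq(np.c_[d1,-d2],e2-e1,rcond=None)[0]
    p,q=e1+s[0]*d1,e2+s[1]*d2; return (p+q)/2,np.linalg.norm(p-q)
E
python3 - <<'E'
from h import *
a=cv2.imread("pics/top0.png"); b=cv2.imread("pics/scene0.png")
A=cv2.resize(a[95:230,250:355],None,fx=3.7,fy=3.7,interpolation=2)
B=cv2.resize(b[180:325,215:340],None,fx=3.2,fy=3.2,interpolation=2)
h=max(len(A),len(B)); print(A.shape,B.shape)
f=lambda x:cv2.copyMakeBorder(x,0,h-len(x),0,0,0)
cv2.imwrite("pics/c1.png",np.hstack([f(A),f(B)]))
for n,im,z in(("top",a,.176),("scene",b,.176)):
    hsv=cv2.cvtColor(im,cv2.COLOR_BGR2HSV)
    m=cv2.inRange(hsv,(3,110,50),(20,255,255))
    k,l,s,c=cv2.connectedComponentsWithStats(m)
    x,y=(312,182) if n=="top" else (260,220)
    i=l[y,x]; p=np.argwhere(l==i)[:,::-1].astype(np.float32); r=cv2.minAreaRect(p); print(n,i,s[i],c[i],r)
    P=[onz(n,q,z)[:2] for q in cv2.boxPoints(r)]; print(np.round(P,3), np.mean(P,0))
E
```

```text
(500, 388, 3) (464, 400, 3)
top 112 [293 170  38  27 517] [311.94390716 182.5106383 ] ((311.97418212890625, 182.4396514892578), (14.181095123291016, 36.63449478149414), 66.80140686035156)
[[ 0.58  -0.013]
 [ 0.626 -0.112]
 [ 0.587 -0.13 ]
 [ 0.541 -0.031]] [ 0.58378441 -0.07143529]
scene 10 [241 204  38  34 628] [259.24203822 220.56210191] ((259.4576721191406, 220.43792724609375), (16.411880493164062, 39.62135314941406), 55.7131233215332)
[[ 0.594 -0.135]
 [ 0.546 -0.03 ]
 [ 0.594 -0.014]
 [ 0.641 -0.118]] [ 0.59356187 -0.07411097]
```

View pics/c1.png

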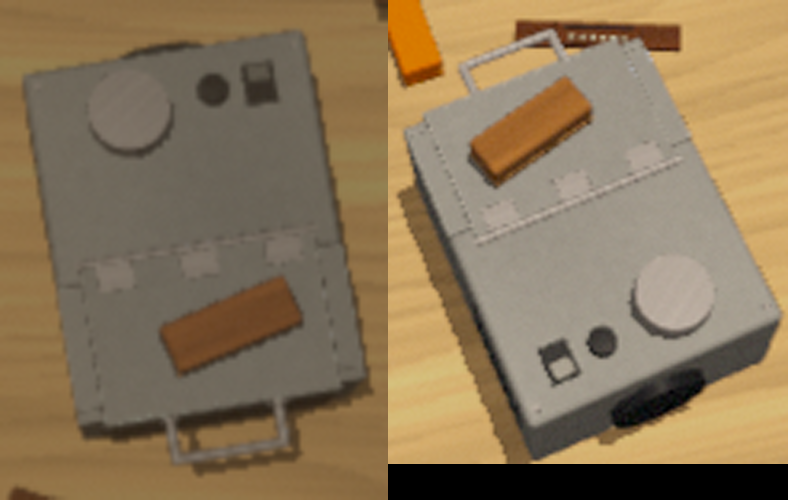

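The crop confirms it. The brown wooden block lies diagonally on the flap at crop (231,325), and the bow handle bar is at crop (178,458)–(292,442). The tin on the rear deck is at (130,110).

```bash
python3 - <<'E'
from h import *
A=lambda x,y:(x/3.7+250-.4,y/3.7+95-.4)
B=lambda x,y:((x-388)/3.2+215-.4,y/3.2+180-.4)
for nm,p,z in [("RL",A(24,76),.14),("RR",A(302,32),.14),("FL",A(80,432),.14),("FR",A(368,378),.14),("hL",A(178,458),.132),("hR",A(292,442),.132),("tin",A(130,97),.166)]:
    print(nm,onz("top",p,z).round(4))
for nm,p,z in [("RR",B(535,455),.14),("RL",B(780,315),.14),("hR",B(463,70),.132),("hL",B(552,36),.132),("hingeR",B(478,240),.144),("hingeL",B(682,158),.144)]:
    print(nm,onz("scene",p,z).round(4))
print(tri(A(178,458),B(552,36)),tri(A(292,442),B(463,70)))
a=cv2.imread("pics/top0.png")
for nm,q in [("tub",[(140,176),(188,172),(195,246),(146,252)])]:
    P=np.array([onz("top",p,.09)[:2] for p in q]); print(nm,P.round(3),P.mean(0))
P=np.array([onz("scene",p,.09)[:2] for p in [(355,155),(392,143),(428,205),(388,222)]]); print(P.round(3),P.mean(0))
for nm,p in [("bridge",[(252,230),(303,245)]),("or1",[(208,245),(239,270)]),("or2",[(331,238),(344,269)]),("blue",[(345,287),(379,300)]),("glue",[(386,148)]),("tray",[(380,185),(426,257)])]:
    print(nm,[onz("top",q,.02)[:2].round(3) for q in p])
E
```

```text
RL [0.7939 0.1042 0.14  ]
RR [ 0.8377 -0.1265  0.14  ]
FL [0.4974 0.0481 0.14  ]
FR [ 0.5485 -0.1861  0.14  ]
hL [ 0.4791 -0.0326  0.132 ]
hR [ 0.4949 -0.1257  0.132 ]
tin [0.7714 0.0151 0.166 ]
RR [ 0.8655 -0.1297  0.14  ]
RL [0.7952 0.1009 0.14  ]
hR [ 0.4991 -0.1215  0.132 ]
hL [ 0.4819 -0.0325  0.132 ]
hingeR [ 0.6724 -0.14    0.144 ]
hingeL [0.6358 0.0545 0.144 ]
(array([ 0.47949082, -0.03235117,  0.12755054]), np.float64(0.000699234183431296)) (array([ 0.4957943 , -0.1237189 ,  0.12646036]), np.float64(0.004798617649410937))
tub [[0.602 0.466]
 [0.619 0.315]
 [0.388 0.282]
 [0.365 0.434]] [0.49324764 0.37437673]
[[0.393 0.286]
 [0.374 0.42 ]
 [0.618 0.453]
 [0.646 0.313]] [0.50783576 0.36790876]
bridge [array([0.446, 0.112]), array([ 0.403, -0.054])]
or1 [array([0.394, 0.253]), array([0.317, 0.15 ])]
or2 [array([ 0.428, -0.144]), array([ 0.33 , -0.187])]
blue [array([ 0.273, -0.191]), array([ 0.235, -0.3  ])]
glue [array([ 0.728, -0.318])]
tray [array([ 0.605, -0.3  ]), array([ 0.376, -0.449])]
```

```bash
cat >> h.py <<'E'
def go(x,y,z,yaw_deg,start=None):
    """remaining tool-frame move from the measured pose to a tool-down pose"""
    o=get_obs(); R=Ro.from_euler("xyz",o["ee_rot"]); T=Ro.from_euler("xyz",[np.pi,0,np.radians(yaw_deg)])
    rv=(R.inv()*T).as_rotvec(); d=np.array([x,y,z])-o["tool_pos"]
    print("shift first (cm)",(R.inv().apply(d)*100).round(2),"turn",rv.round(3),"| shift after turn",(T.inv().apply(d)*100).round(2))
    print("t",o["time"],"pos",o["tool_pos"].round(4),"rpy",o["ee_rot"].round(3),"F",np.round(o["wrist_force"],1),"w",round(o["width"],4))
E
python3 - <<'E'
import bench; print([n for n in dir(bench) if n[0]!='_'], getattr(bench,'hold_point_z',None))
from h import *
go(.584,-.071,.26,115)
E
```

```text
['IKError', 'calibration', 'close_job', 'get_obs', 'hold_point_z', 'snapshot'] 0.0188
shift first (cm) [ 51.8  -27.08  -5.49] turn [-1.000e-03 -2.000e-03 -1.634e+00] | shift after turn [23.72 53.41 -5.56]
t 0.1 pos [ 0.2002 -0.5117  0.2044] rpy [-3.14  -0.     0.373] F [-0.6  0.4 -0.1] w 0.0938
```

>>> {"method": "step_arm", "body": {
  "increments": "0 0 -2 0 0 -0.15; 0 0 -2 0 0 -0.15; 0 0 -2 0 0 -0.15; 0 0 0 0 0 -0.15; 0 0 0 0 0 -0.15",
  "claw": -0.7
}}

```text
time: 0.6
tool_pos: [0.2004, -0.5125, 0.266]
ee_rot: [3.141, 0.001, 1.129]
wrist_force: [-0.2, -0.1, -0.3]
width: 0.0803
```

>>> {"method": "step_arm", "body": {
  "increments": "0 0 0 0 0 -0.15; 0 0 0 0 0 -0.15; 0 0 0 0 0 -0.15; 0 0 0 0 0 -0.15; 0 0 0 0 0 -0.15"
}}

```text
time: 1.1
tool_pos: [0.2003, -0.512, 0.2648]
ee_rot: [3.142, -0.001, 1.879]
wrist_force: [0.0, -0.6, 0.1]
width: 0.0801
```

>>> {"method": "step_arm", "body": {
  "increments": "0 0 0 0 0 -0.13; 2 4 0 0 0 0; 2 4 0 0 0 0; 2 4 0 0 0 0; 2 4 0 0 0 0"
}}

```text
time: 1.6
tool_pos: [0.3127, -0.3711, 0.2649]
ee_rot: [3.142, -0.001, 2.002]
wrist_force: [-0.1, -0.3, -0.3]
width: 0.0795
```

>>> {"method": "step_arm", "body": {
  "increments": "2 4.5 0 0 0 0; 2 4.5 0 0 0 0; 2 4.5 0 0 0 0; 2 4.5 0 0 0 0; 2 4.5 0 0 0 0"
}}

```text
time: 2.1
tool_pos: [0.4754, -0.1857, 0.2651]
ee_rot: [-3.141, -0.0, 2.003]
wrist_force: [0.7, -0.4, 0.0]
width: 0.0801
```

```bash
python3 -c "
from h import *
go(.584,-.071,.20,115)"
```

```text
shift first (cm) [ 5.87 14.67  6.51] turn [-0.    -0.    -0.004] | shift after turn [ 5.81 14.69  6.51]
t 2.1 pos [ 0.4754 -0.1857  0.2651] rpy [-3.141 -0.     2.003] F [ 0.7 -0.4  0. ] w 0.0801
```

>>> {"method": "step_arm", "body": {
  "increments": "1.5 3.7 1 0 0 0; 1.5 3.7 1 0 0 0; 1.5 3.7 1 0 0 0; 1.4 3.6 1 0 0 0; 0 0 2.5 0 0 0"
}}

```text
time: 2.6
tool_pos: [0.5865, -0.0689, 0.2007]
ee_rot: [3.138, 0.001, 2.008]
wrist_force: [0.0, -0.0, -0.2]
width: 0.0799
```

```bash
python3 - <<'E'
from h import *
go(.584,-.071,.15,115)
b=snapshot("scene")[:,:,::-1]; cv2.imwrite("pics/s1.png",cv2.resize(b[120:300,180:370],None,fx=3,fy=3,interpolation=2))
E
```

```text
shift first (cm) [-0.08 -0.34  5.07] turn [0.004 0.001 0.001] | shift after turn [-0.08 -0.32  5.07]
t 2.6 pos [ 0.5865 -0.0689  0.2007] rpy [3.138e+00 1.000e-03 2.008e+00] F [ 0.  -0.  -0.2] w 0.0799
```

View pics/s1.png

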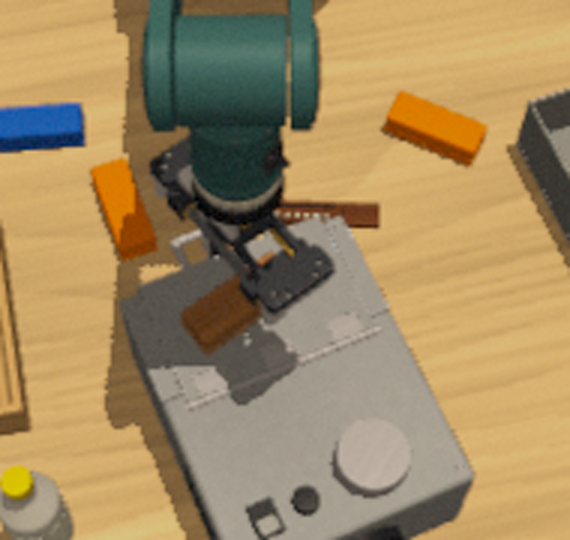

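The open gripper stands over the block at crop (225,310), with the jaws across its short side. Next I go down and grip.

>>> {"method": "step_arm", "body": {
  "increments": "0 -0.2 2 0 0 0; 0 0 1.5 0 0 0; 0 0 1 0 0 0; 0 0 0.6 0 0 0; 0 0 0 0 0 0"
}}

```text
time: 3.15
tool_pos: [0.581, -0.0735, 0.1487]
ee_rot: [-3.14, -0.001, 2.002]
wrist_force: [0.4, 0.4, -0.4]
width: 0.0799
```

>>> {"method": "step_arm", "body": {
  "increments": "0 0 0 0 0 0; 0 0 0 0 0 0; 0 0 0 0 0 0; 0 0 0 0 0 0; 0 0 0 0 0 0",
  "claw": 1
}}

```text
time: 3.65
tool_pos: [0.582, -0.0732, 0.1499]
ee_rot: [3.14, 0.001, 2.003]
wrist_force: [1.7, 0.3, 0.0]
width: 0.0433
```

>>> {"method": "step_arm", "body": {
  "increments": "0 0 -0.5 0 0 0; 0 0 -1 0 0 0; 0 0 -2 0 0 0; 0 0 -2 0 0 0; 0 0 -2 0 0 0"
}}

```text
time: 4.15
tool_pos: [0.5815, -0.0733, 0.2258]
ee_rot: [3.142, 0.0, 2.003]
wrist_force: [0.3, 0.0, -1.6]
width: 0.0419
```

```bash
python3 -c "
from h import *
go(.30,-.01,.22,90)"
```

```text
shift first (cm) [ 17.53 -22.91   0.58] turn [0.    0.    0.432] | shift after turn [  6.33 -28.15   0.58]
t 4.15 pos [ 0.5815 -0.0733  0.2258] rpy [3.142 0.    2.003] F [ 0.3  0.  -1.6] w 0.0419
```

>>> {"method": "step_arm", "body": {
  "increments": "0 0 0 0 0 0.144; 0 0 0 0 0 0.144; 0 0 0 0 0 0.144; 1.5 -4 0 0 0 0; 1.5 -4 0 0 0 0"
}}

```text
time: 4.65
tool_pos: [0.5009, -0.0433, 0.2237]
ee_rot: [-3.139, -0.0, 1.57]
wrist_force: [-0.3, 0.9, 0.5]
width: 0.0418
```

>>> {"method": "step_arm", "body": {
  "increments": "1.3 -4.5 0 0 0 0; 1 -4.5 0 0 0 0; 1 -4.5 0 0 0 0; 0 -4 2 0 0 0; 0 -2.6 4 0 0 0"
}}

```text
time: 5.15
tool_pos: [0.3009, -0.0105, 0.1677]
ee_rot: [3.132, 0.002, 1.572]
wrist_force: [0.6, -0.4, -1.7]
width: 0.0416
```

>>> {"method": "step_arm", "body": {
  "increments": "0 0 4 0 0 0; 0 0 4 0 0 0; 0 0 3 0 0 0; 0 0 1.5 0 0 0; 0 0 0 0 0 0"
}}

```text
time: 5.65
tool_pos: [0.2985, -0.0099, 0.0377]
ee_rot: [-3.137, -0.001, 1.571]
wrist_force: [-0.8, 0.1, -1.5]
width: 0.0418
```

```bash
python3 -c "
from h import *
go(.30,-.01,.0065,90)"
```

```text
shift first (cm) [-0.02  0.16  3.12] turn [-0.005 -0.001 -0.   ] | shift after turn [-0.01  0.15  3.12]
t 5.65 pos [ 0.2985 -0.0099  0.0377] rpy [-3.137e+00 -1.000e-03  1.571e+00] F [-0.8  0.1 -1.5] w 0.0418
```

>>> {"method": "step_arm", "body": {
  "increments": "0 0 1 0 0 0; 0 0 1 0 0 0; 0 0 0.5 0 0 0; 0 0 0.4 0 0 0; 0 0 0 0 0 0"
}}

```text
time: 6.15
tool_pos: [0.3003, -0.0103, 0.0101]
ee_rot: [-3.141, -0.0, 1.571]
wrist_force: [0.1, -0.4, -1.6]
width: 0.0418
```

>>> {"method": "step_arm", "body": {
  "increments": "0 0 0.2 0 0 0; 0 0 0 0 0 0"
}}

```text
time: 6.35
tool_pos: [0.3007, -0.0103, 0.0085]
ee_rot: [3.141, 0.0, 1.571]
wrist_force: [0.5, -0.6, -0.8]
width: 0.0419
```

>>> {"method": "step_arm", "body": {
  "increments": "0 0 0.1 0 0 0; 0 0 0 0 0 0"
}}

```text
time: 6.55
tool_pos: [0.3006, -0.0103, 0.0075]
ee_rot: [3.141, 0.0, 1.571]
wrist_force: [0.8, 0.6, -1.5]
width: 0.0421
```

>>> {"method": "step_arm", "body": {
  "increments": "0 0 0.1 0 0 0; 0 0 0 0 0 0"
}}

```text
time: 6.75
tool_pos: [0.3005, -0.0103, 0.0064]
ee_rot: [-3.142, 0.0, 1.571]
wrist_force: [-0.2, -0.0, -1.8]
width: 0.0414
```

>>> {"method": "step_arm", "body": {
  "increments": "0 0 0.1 0 0 0; 0 0 0 0 0 0"
}}

```text
time: 6.95
tool_pos: [0.3007, -0.0103, 0.0059]
ee_rot: [3.141, 0.0, 1.571]
wrist_force: [-2.3, -0.3, 2.8]
width: 0.0417
```

>>> {"method": "step_arm", "body": {
  "increments": "0 0 0 0 0 0; 0 0 0 0 0 0; 0 0 0 0 0 0; 0 0 -3 0 0 0; 0 0 -4 0 0 0",
  "claw": -0.7
}}

```text
time: 7.45
tool_pos: [0.2985, -0.0099, 0.0742]
ee_rot: [-3.136, -0.001, 1.571]
wrist_force: [0.8, -0.9, 0.5]
width: 0.0779
```

>>> {"method": "step_arm", "body": {
  "increments": "0 0 -4 0 0 0; 0 0 -4 0 0 0; 0 0 -4 0 0 0; 0 0 -2 0 0 0; 0 0 0 0 0 0"
}}

```text
time: 7.95
tool_pos: [0.3024, -0.0107, 0.2188]
ee_rot: [3.135, 0.002, 1.571]
wrist_force: [0.2, 1.1, -0.2]
width: 0.0797
```

```bash
python3 - <<'E'
from h import *
go(.4885,-.078,.20,101)
b=snapshot("scene")[:,:,::-1]; cv2.imwrite("pics/s2f.png",b)
cv2.imwrite("pics/s2.png",cv2.resize(b[80:300,180:370],None,fx=2.7,fy=2.7,interpolation=2))
E
```

```text
shift first (cm) [-6.73 18.6   2.02] turn [ 0.007  0.002 -0.192] | shift after turn [-10.16  16.99   1.88]
t 7.95 pos [ 0.3024 -0.0107  0.2188] rpy [3.135e+00 2.000e-03 1.571e+00] F [ 0.2  1.1 -0.2] w 0.0797
```

View pics/s2.png

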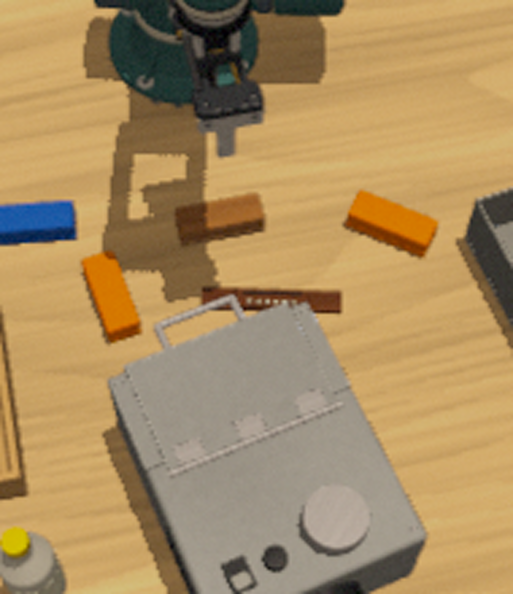

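The block lies flat on the bench at crop (220,218), clear of everything, and the flap is free. The handle bar is at crop (157,327)–(235,297).

>>> {"method": "step_arm", "body": {
  "increments": "0 0 0 0 0 -0.096; 0 0 0 0 0 -0.096; -2.5 4 0 0 0 0; -2.5 4 0 0 0 0; -2.5 4 0 0 0 0",
  "claw": 0.45
}}

```text
time: 8.5
tool_pos: [0.4329, -0.0613, 0.2129]
ee_rot: [-3.139, -0.001, 1.763]
wrist_force: [-0.8, -0.4, 0.6]
width: 0.0433
```

>>> {"method": "step_arm", "body": {
  "increments": "-2.6 4 0 0 0 0; 0 1 1 0 0 0; 0 0 1 0 0 0; 0 0 0 0 0 0; 0 0 0 0 0 0"
}}

```text
time: 9.0
tool_pos: [0.4851, -0.0763, 0.1948]
ee_rot: [-3.14, -0.001, 1.763]
wrist_force: [-1.1, 0.1, -1.5]
width: 0.0259
```

```bash
python3 - <<'E'
from h import *
go(.489,-.0775,.113,101)
o=[]
for n in("top","scene"):
    b=snapshot(n)[:,:,::-1]; x,y=proj(n,(.489,-.0775,.132)).astype(int); print(x,y)
    o.append(cv2.resize(b[y-60:y+60,x-50:x+50],None,fx=4,fy=4,interpolation=2))
cv2.imwrite("pics/s3.png",np.hstack(o))
E
```

```text
shift first (cm) [-0.19  0.38  8.18] turn [-0.001 -0.001  0.   ] | shift after turn [-0.19  0.36  8.18]
t 9.0 pos [ 0.4851 -0.0763  0.1948] rpy [-3.140e+00 -1.000e-03  1.763e+00] F [-1.1  0.1 -1.5] w 0.0259
312 215
251 195
```

View pics/s3.png

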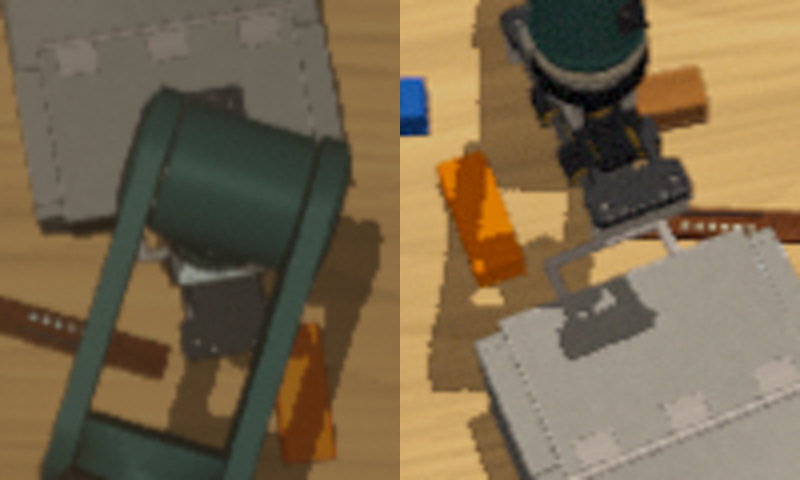

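The gripper hangs just in front of and above the handle bar, which shows at right-crop (548,268)–(664,226). I'll go down around the bar.

>>> {"method": "step_arm", "body": {
  "increments": "-0.2 0.4 2 0 0 0; 0 0 2 0 0 0; 0 0 1 0 0 0; 0 0 1 0 0 0; 0 0 0 0 0 0"
}}

```text
time: 9.6
tool_pos: [0.4902, -0.0779, 0.1347]
ee_rot: [-3.14, -0.001, 1.763]
wrist_force: [-0.8, 0.6, -1.2]
width: 0.0258
```

>>> {"method": "step_arm", "body": {
  "increments": "0 0 1 0 0 0; 0 0 1 0 0 0; 0 0 0.2 0 0 0; 0 0 0 0 0 0; 0 0 0 0 0 0"
}}

```text
time: 10.1
tool_pos: [0.4912, -0.0783, 0.1137]
ee_rot: [3.141, 0.0, 1.763]
wrist_force: [0.1, -0.3, -0.2]
width: 0.0255
```

>>> {"method": "step_arm", "body": {
  "increments": "0 0 0 0 0 0; 0 0 0 0 0 0; 0 0 0 0 0 0; 0 0 0 0 0 0",
  "claw": 1
}}

```text
time: 10.5
tool_pos: [0.4858, -0.0794, 0.1137]
ee_rot: [-3.129, 0.0, 1.762]
wrist_force: [-14.0, -2.8, 7.7]
width: 0.0081
```

The bar is held (opening 8 mm). I'll compute the arc.

```bash
python3 - <<'E'
import numpy as np
t=np.linspace(0,1.85,21); x=-.168*np.cos(t)-.01*np.sin(t); z=.168*np.sin(t)-.01*np.cos(t)
print(np.c_[t[1:],np.diff(x)*100,-np.diff(z)*100].round(2))
E
```

```text
[[ 0.09 -0.02 -1.56]
 [ 0.18  0.12 -1.55]
 [ 0.28  0.27 -1.53]
 [ 0.37  0.41 -1.5 ]
 [ 0.46  0.54 -1.46]
 [ 0.55  0.68 -1.4 ]
 [ 0.65  0.8  -1.33]
 [ 0.74  0.92 -1.25]
 [ 0.83  1.03 -1.16]
 [ 0.92  1.14 -1.06]
 [ 1.02  1.23 -0.95]
 [ 1.11  1.31 -0.84]
 [ 1.2   1.38 -0.71]
 [ 1.3   1.44 -0.58]
 [ 1.39  1.49 -0.44]
 [ 1.48  1.53 -0.3 ]
 [ 1.57  1.55 -0.16]
 [ 1.66  1.56 -0.02]
 [ 1.76  1.55  0.13]
 [ 1.85  1.53  0.27]]
```

>>> {"method": "step_arm", "body": {
  "increments": "0 -0.4 -0.2 0 0 0; 0 0 0 0 0 0"
}}

```text
time: 10.7
tool_pos: [0.4858, -0.0794, 0.1152]
ee_rot: [-3.139, 0.0, 1.762]
wrist_force: [-4.2, -1.8, -2.2]
width: 0.008
```

>>> {"method": "step_arm", "body": {
  "increments": "0 0 -1.56 0 0 0; 0 0.1 -1.55 0 0 0; 0 0.25 -1.55 0 0 0; 0 0.4 -1.5 0 0 0; 0 0.55 -1.45 0 0 0"
}}

```text
time: 11.2
tool_pos: [0.4988, -0.0768, 0.1916]
ee_rot: [-3.138, 0.0, 1.762]
wrist_force: [-3.3, -1.5, -1.0]
width: 0.0079
```

>>> {"method": "step_arm", "body": {
  "increments": "0 0.7 -1.4 0 0 0; 0 0.8 -1.35 0 0 0; 0 0.9 -1.25 0 0 0; 0 1.05 -1.15 0 0 0; 0 1.15 -1.05 0 0 0"
}}

```text
time: 11.7
tool_pos: [0.5434, -0.0682, 0.2554]
ee_rot: [-3.138, 0.001, 1.762]
wrist_force: [-7.9, -2.2, 5.5]
width: 0.008
```

Forces are small, so I continue.

>>> {"method": "step_arm", "body": {
  "increments": "0 1.25 -0.95 0 0 0; 0 1.3 -0.85 0 0 0; 0 1.4 -0.7 0 0 0; 0 1.45 -0.6 0 0 0; 0 1.5 -0.45 0 0 0"
}}

```text
time: 12.2
tool_pos: [0.6134, -0.0548, 0.291]
ee_rot: [3.14, 0.002, 1.762]
wrist_force: [-2.6, -2.8, 3.8]
width: 0.008
```

>>> {"method": "step_arm", "body": {
  "increments": "0 1.5 -0.3 0 0 0; 0 1.55 -0.15 0 0 0; 0 1.55 0 0 0 0; 0 1.55 0.1 0 0 0; 0 1.3 0.2 0 0 0"
}}

```text
time: 12.7
tool_pos: [0.6872, -0.0407, 0.2912]
ee_rot: [3.14, 0.002, 1.762]
wrist_force: [-1.1, -1.9, 0.2]
width: 0.0078
```

>>> {"method": "step_arm", "body": {
  "increments": "0 0 0 0 0 0; 0 0 0 0 0 0"
}}

```text
time: 12.9
tool_pos: [0.6868, -0.0408, 0.291]
ee_rot: [3.139, 0.001, 1.762]
wrist_force: [1.7, -2.8, 1.3]
width: 0.0082
```

```bash
python3 - <<'E'
from h import *
o=get_obs(); p=o["tool_pos"]; b=p+[0,0,.0188]; h0=np.array([.4858,-.0794,.132]); e=np.array([np.cos(.192),np.sin(.192)])
print((b-h0)[:2]@e,b[2]-h0[2], "theta",np.pi-np.arctan2(b[2]-.142,(b-h0)[:2]@e-.168))
b=snapshot("scene")[:,:,::-1]; cv2.imwrite("pics/s4.png",cv2.resize(b[80:300,180:370],None,fx=2.7,fy=2.7,interpolation=2))
E
```

```text
0.20466913587393606 0.17777284258382686 theta 1.7859766973310236
```

View pics/s4.png

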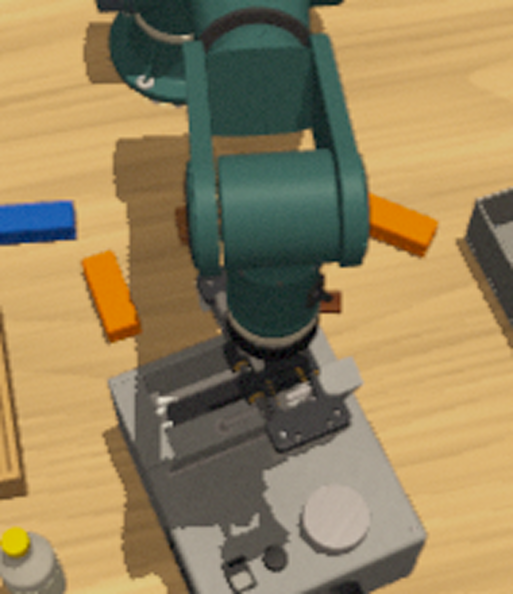

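The flap is up at about 1.84 rad with the bay open at crop (210,400). Now I release it and back off upward.

>>> {"method": "step_arm", "body": {
  "increments": "0 0 0 0 0 0; 0 0 0 0 0 0; 0 0 0 0 0 0; 0 0 0 0 0 0; 0 0 -0.5 0 0 0",
  "claw": -0.1
}}

```text
time: 13.45
tool_pos: [0.6853, -0.0401, 0.2947]
ee_rot: [-3.139, -0.001, 1.763]
wrist_force: [0.4, -0.3, -0.7]
width: 0.0445
```

>>> {"method": "step_arm", "body": {
  "increments": "0 0 -1 0 0 0; 0 0 -2 0 0 0; 0 0 -2 0 0 0; 0 -2 -2 0 0 0; 0 -3 -1 0 0 0"
}}

```text
time: 13.95
tool_pos: [0.6375, -0.0498, 0.3772]
ee_rot: [3.139, 0.001, 1.764]
wrist_force: [0.2, -0.5, -0.0]
width: 0.0518
```

>>> {"method": "step_arm", "body": {
  "increments": "0 -5 0 0 0 0; 0 -5 0 0 0 0; 0 -5 0 0 0 0; 0 -5 0 0 0 0; 0 0 0 0 0 0"
}}

```text
time: 14.45
tool_pos: [0.4357, -0.0881, 0.3788]
ee_rot: [3.138, 0.003, 1.76]
wrist_force: [-0.7, 1.1, -0.9]
width: 0.0518
```

```bash
python3 - <<'E'
from h import *
go(.598,-.055,.25,11)
o=[]
for n in("top","scene"):
    b=snapshot(n)[:,:,::-1]; cv2.imwrite(f"pics/full_{n}.png",b); x,y=proj(n,(.6,-.055,.14)).astype(int); print(x,y)
    o.append(cv2.resize(b[y-65:y+65,x-50:x+50],None,fx=4,fy=4,interpolation=2))
cv2.imwrite("pics/s5.png",np.hstack(o))
E
```

```text
shift first (cm) [ 0.23 16.52 12.93] turn [ 0.005 -0.     1.568] | shift after turn [16.56 -0.15 12.88]
t 14.45 pos [ 0.4357 -0.0881  0.3788] rpy [3.138e+00 3.000e-03 1.760e+00] F [-0.7  1.1 -0.9] w 0.0518
306 178
266 226
```

View pics/s5.png

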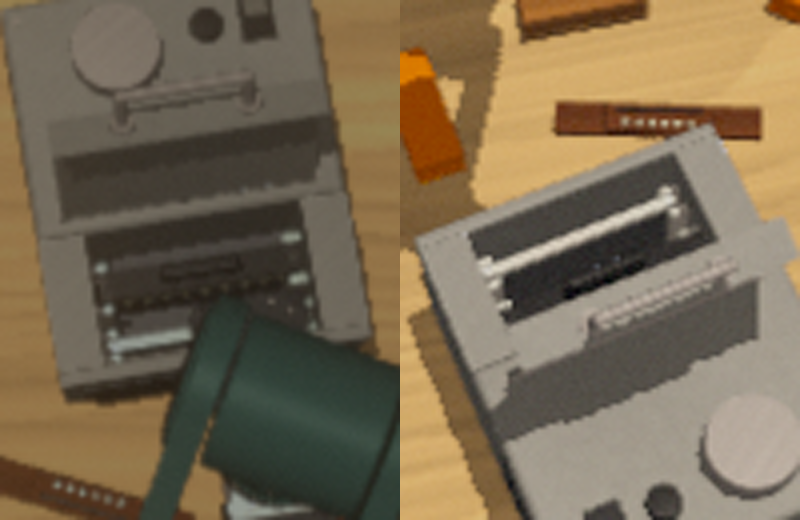

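The flap stands open on its stop by itself. In the top crop the tab is the dark bar at (160,275)–(243,263), and the bright front frame at (110,345) is the screen. In the scene crop the tab is at (568,292)–(643,265).

```bash
python3 - <<'E'
from h import *
T=lambda x,y:(x/4+256-.4,y/4+113-.4); S=lambda x,y:((x-400)/4+216-.4,y/4+161-.4)
for p in [(160,275),(243,263),(201,270)]: print("top",onz("top",T(*p),.132).round(4))
for p in [(568,292),(643,265)]: print("scene",onz("scene",S(*p),.132).round(4))
for p in [(85,238),(303,200),(110,362)]: print("mouth",onz("top",T(*p),.14).round(4))
o=np.array([.6510,-.0473])-.063*np.array([.9816,.1908]); print("origin from hinge",o,"tab",o+.008*np.array([.98,.19]))
E
```

```text
top [ 0.5923 -0.0232  0.132 ]
top [ 0.6034 -0.0863  0.132 ]
top [ 0.5971 -0.0544  0.132 ]
scene [ 0.6141 -0.0855  0.132 ]
scene [ 0.6051 -0.0277  0.132 ]
mouth [0.618  0.0348 0.14  ]
mouth [ 0.6519 -0.1305  0.14  ]
mouth [0.5235 0.0129 0.14  ]
origin from hinge [ 0.5891592 -0.0593204] tab [ 0.5969992 -0.0578004]
```

>>> {"method": "step_arm", "body": {
  "increments": "0 0 0 0 0 0.15; 0 0 0 0 0 0.15; 0 0 0 0 0 0.15; 0 0 0 0 0 0.15; 0 0 0 0 0 0.15",
  "claw": -1
}}

```text
time: 15.05
tool_pos: [0.4423, -0.0879, 0.3755]
ee_rot: [-3.141, -0.0, 1.008]
wrist_force: [0.4, 0.5, 0.2]
width: 0.0882
```

>>> {"method": "step_arm", "body": {
  "increments": "0 0 0 0 0 0.15; 0 0 0 0 0 0.15; 0 0 0 0 0 0.15; 0 0 0 0 0 0.15; 0 0 0 0 0 0.15"
}}

```text
time: 15.55
tool_pos: [0.4423, -0.0879, 0.3755]
ee_rot: [-3.141, 0.0, 0.258]
wrist_force: [-0.4, 0.5, 0.1]
width: 0.0941
```

>>> {"method": "step_arm", "body": {
  "increments": "0 0 0 0 0 0.07; 3 0 0 0 0 0; 4 0 0 0 0 0; 4 0 0 0 0 0; 3 0 0 0 0 0"
}}

```text
time: 16.05
tool_pos: [0.5815, -0.0602, 0.374]
ee_rot: [-3.141, 0.001, 0.194]
wrist_force: [0.6, -0.6, -0.1]
width: 0.094
```

```bash
python3 -c "
from h import *
go(.597,-.0557,.20,11)"
```

```text
shift first (cm) [ 1.63 -0.13 17.4 ] turn [-0.001  0.001  0.002] | shift after turn [ 1.61 -0.15 17.4 ]
t 16.05 pos [ 0.5815 -0.0602  0.374 ] rpy [-3.141e+00  1.000e-03  1.940e-01] F [ 0.6 -0.6 -0.1] w 0.094
```

>>> {"method": "step_arm", "body": {
  "increments": "1.6 -0.1 4 0 0 0; 0 0 5 0 0 0; 0 0 5 0 0 0; 0 0 3.4 0 0 0; 0 0 0 0 0 0"
}}

```text
time: 16.55
tool_pos: [0.5912, -0.0559, 0.1933]
ee_rot: [-3.136, 0.014, 0.194]
wrist_force: [0.4, 0.5, -0.8]
width: 0.0941
```

```bash
python3 - <<'E'
from h import *
go(.597,-.0557,.110,11)
o=[]
for n in("top","scene"):
    b=snapshot(n)[:,:,::-1]; x,y=proj(n,(.6,-.055,.14)).astype(int); print(x,y)
    o.append(cv2.resize(b[y-65:y+65,x-50:x+50],None,fx=4,fy=4,interpolation=2))
cv2.imwrite("pics/s6.png",np.hstack(o))
E
```

```text
shift first (cm) [0.69 0.14 8.32] turn [-0.006  0.014  0.002] | shift after turn [0.58 0.09 8.33]
t 16.55 pos [ 0.5912 -0.0559  0.1933] rpy [-3.136  0.014  0.194] F [ 0.4  0.5 -0.8] w 0.0941
306 178
266 226
```

View pics/s6.png

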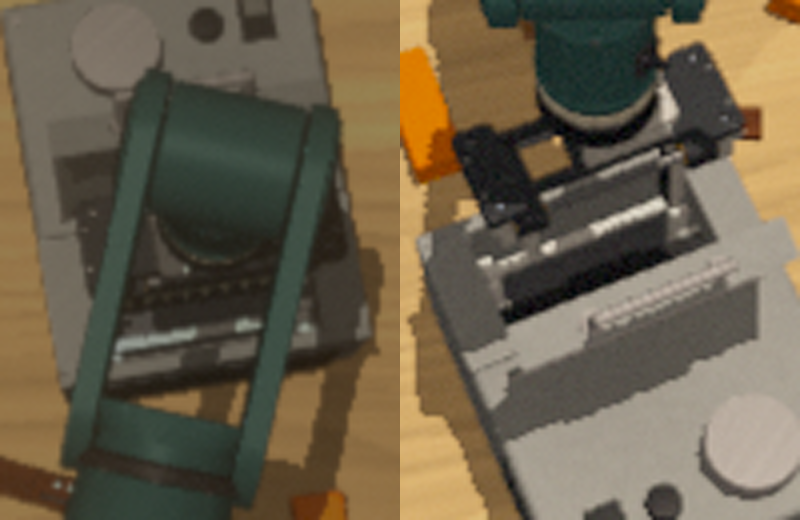

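The fingers straddle the bay with the jaws along the slot (scene crop fingers at (500,190) and (700,100)). I let the arm settle, then go down.

>>> {"method": "step_arm", "body": {
  "increments": "0 0 2 0 0 0; 0 0 0.5 0 0 0; 0 0 0 0 0 0; 0 0 0 0 0 0"
}}

```text
time: 17.05
tool_pos: [0.5945, -0.0573, 0.1788]
ee_rot: [3.14, -0.003, 0.193]
wrist_force: [0.3, -0.3, 0.3]
width: 0.0938
```

```bash
python3 -c "
from h import *
go(.597,-.0557,.110,11)"
```

```text
shift first (cm) [ 0.25 -0.12  6.88] turn [ 0.001 -0.003  0.001] | shift after turn [ 0.27 -0.11  6.88]
t 17.05 pos [ 0.5945 -0.0573  0.1788] rpy [ 3.14e+00 -3.00e-03  1.93e-01] F [ 0.3 -0.3  0.3] w 0.0938
```

>>> {"method": "step_arm", "body": {
  "increments": "0.2 -0.1 1.5 0 0 0; 0 0 1.5 0 0 0; 0 0 1.5 0 0 0; 0 0 1 0 0 0; 0 0 0 0 0 0"
}}

```text
time: 17.55
tool_pos: [0.5934, -0.0555, 0.1182]
ee_rot: [-3.14, 0.005, 0.193]
wrist_force: [-0.2, 0.1, -0.4]
width: 0.0936
```

>>> {"method": "step_arm", "body": {
  "increments": "0 0 0.8 0 0 0; 0 0 0.4 0 0 0; 0 0 0 0 0 0; 0 0 0 0 0 0"
}}

```text
time: 17.95
tool_pos: [0.5954, -0.0559, 0.1099]
ee_rot: [3.141, -0.001, 0.193]
wrist_force: [-0.3, -0.3, -0.7]
width: 0.0942
```

>>> {"method": "step_arm", "body": {
  "increments": "0 0 0 0 0 0; 0 0 0 0 0 0; 0 0 0 0 0 0; 0 0 0 0 0 0; 0 0 0 0 0 0",
  "claw": 1
}}

```text
time: 18.45
tool_pos: [0.5952, -0.0559, 0.1097]
ee_rot: [3.141, -0.0, 0.193]
wrist_force: [0.6, -0.4, 0.2]
width: 0.0594
```

Gripped the tab at 59 mm. Next I draw it up slowly.

>>> {"method": "step_arm", "body": {
  "increments": "0 0 -0.5 0 0 0; 0 0 -1 0 0 0; 0 0 -1.5 0 0 0; 0 0 -1.5 0 0 0; 0 0 -1.5 0 0 0"
}}

```text
time: 18.95
tool_pos: [0.5956, -0.0559, 0.1718]
ee_rot: [3.141, -0.002, 0.193]
wrist_force: [-0.1, 0.0, -1.5]
width: 0.0596
```

>>> {"method": "step_arm", "body": {
  "increments": "0 0 -2 0 0 0; 0 0 -2 0 0 0; 0 0 -2 0 0 0; 0 0 -2 0 0 0; 0 0 -2 0 0 0"
}}

```text
time: 19.45
tool_pos: [0.5952, -0.0558, 0.272]
ee_rot: [3.141, -0.002, 0.193]
wrist_force: [0.6, -0.7, -1.4]
width: 0.0596
```

>>> {"method": "step_arm", "body": {
  "increments": "0 0 -1 0 0 0; 0 0 -0.5 0 0 0; 0 0 0 0 0 0"
}}

```text
time: 19.75
tool_pos: [0.5953, -0.0558, 0.2854]
ee_rot: [3.141, -0.001, 0.193]
wrist_force: [-0.0, -1.1, -2.4]
width: 0.0594
```

```bash
python3 - <<'E'
from h import *
go(.497,.371,.275,98)
o=[]
for n in("top","scene"):
    b=snapshot(n)[:,:,::-1]; x,y=proj(n,(.6,-.055,.14)).astype(int)
    o.append(cv2.resize(b[y-65:y+65,x-50:x+50],None,fx=4,fy=4,interpolation=2))
    if n=="scene": t=b
cv2.imwrite("pics/s7.png",np.hstack(o))
# tub rim from both first views: dark-grey low-saturation blob
for n,s in(("top",(168,212)),("scene",(391,182))):
    im=cv2.imread(f"pics/{n}0.png"); hsv=cv2.cvtColor(im,cv2.COLOR_BGR2HSV)
    m=cv2.morphologyEx(cv2.inRange(hsv,(0,0,0),(180,70,255)),cv2.MORPH_OPEN,np.ones((3,3)))
    k,l,st,c=cv2.connectedComponentsWithStats(m); i=l[s[1],s[0]]
    p=np.argwhere(l==i)[:,::-1].astype(np.float32); ap=cv2.approxPolyDP(cv2.convexHull(p),5,True)[:,0]
    print(n,st[i],ap.astype(int).tolist(),[onz(n,q,.09)[:2].round(3).tolist() for q in ap])
E
```

```text
shift first (cm) [ -1.48 -43.78   1.01] turn [ 1.000e-03 -1.000e-03 -1.518e+00] | shift after turn [43.64 -3.8   1.04]
t 19.75 pos [ 0.5953 -0.0558  0.2854] rpy [ 3.141e+00 -1.000e-03  1.930e-01] F [-0.  -1.1 -2.4] w 0.0594
top [ 151  178   41   73 2508] [[191, 246], [156, 250], [151, 181], [185, 178]] [[0.387, 0.295], [0.372, 0.403], [0.587, 0.43], [0.6, 0.324]]
scene [ 353  142   77   84 3958] [[423, 210], [383, 225], [353, 169], [356, 155], [396, 142], [429, 197]] [[0.631, 0.432], [0.652, 0.294], [0.443, 0.263], [0.394, 0.289], [0.373, 0.435], [0.592, 0.467]]
```

View pics/s7.png

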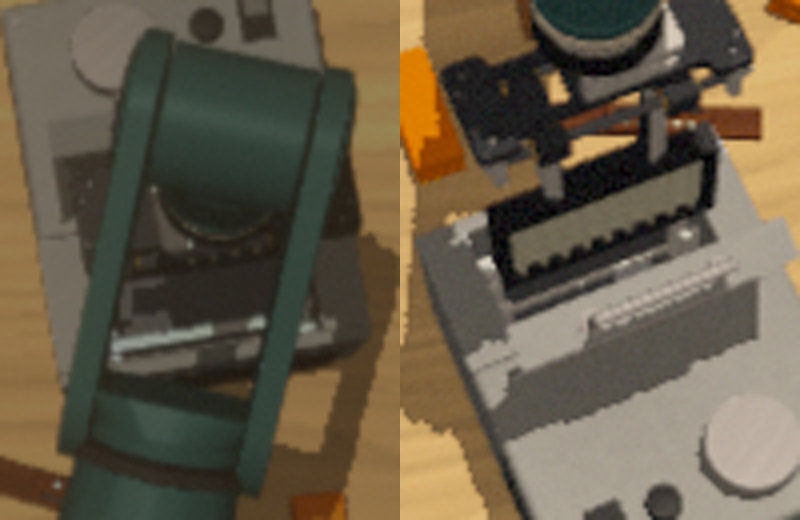

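The cassette is out of its slot and hanging upright (scene crop (605,220)), its underside about 47 mm above the machine's top. The screen remains at left-crop (200,340). Next I carry it left, turn it and go over the tub. The tub centre is about (0.493, 0.374), yaw 8°.

>>> {"method": "step_arm", "body": {
  "increments": "-1 -2 0 0 0 0; -1 -3 0 0 0 0; -1 -4 0 0 0 0; -1 -4 0 0 0 0; -1 -4 0 0 0 0"
}}

```text
time: 20.35
tool_pos: [0.5122, 0.1026, 0.283]
ee_rot: [-3.141, 0.003, 0.192]
wrist_force: [-0.2, 0.1, -1.2]
width: 0.0598
```

>>> {"method": "step_arm", "body": {
  "increments": "0 -3 0 0 0 -0.06; 0 -2 0 0 0 -0.12; 0 0 0 0 0 -0.12; 0 0 0 0 0 -0.12; 0 0 0 0 0 -0.12"
}}

```text
time: 20.85
tool_pos: [0.5021, 0.1506, 0.283]
ee_rot: [-3.14, 0.002, 0.739]
wrist_force: [-0.1, -0.3, -1.4]
width: 0.0598
```

>>> {"method": "step_arm", "body": {
  "increments": "0 0 0 0 0 -0.12; 0 0 0 0 0 -0.12; 0 0 0 0 0 -0.12; 0 0 0 0 0 -0.12; 0 0 0 0 0 -0.12"
}}

```text
time: 21.35
tool_pos: [0.5022, 0.1502, 0.283]
ee_rot: [-3.139, 0.001, 1.338]
wrist_force: [0.7, 0.7, -1.3]
width: 0.0597
```

>>> {"method": "step_arm", "body": {
  "increments": "0 0 0 0 0 -0.12; 0 0 0 0 0 -0.12; 0 0 0 0 0 -0.12; 0 0 0 0 0 0; 0 0 0 0 0 0"
}}

```text
time: 21.85
tool_pos: [0.5024, 0.1502, 0.2836]
ee_rot: [-3.14, 0.0, 1.69]
wrist_force: [0.1, -0.4, -3.1]
width: 0.0597
```

```bash
python3 -c "
from h import *
go(.493,.374,.26,98)"
```

```text
shift first (cm) [22.33  1.74  2.35] turn [-0.002  0.    -0.02 ] | shift after turn [22.29  2.18  2.36]
t 21.85 pos [0.5024 0.1502 0.2836] rpy [-3.14  0.    1.69] F [ 0.1 -0.4 -3.1] w 0.0597
```

>>> {"method": "step_arm", "body": {
  "increments": "2 0 0 0 0 -0.02; 4 0.5 0 0 0 0; 4 0.5 0 0 0 0; 4 0.5 0 0 0 0; 4 0.6 0 0 0 0"
}}

```text
time: 22.35
tool_pos: [0.4981, 0.3329, 0.2842]
ee_rot: [-3.141, 0.0, 1.71]
wrist_force: [0.1, -1.0, -1.9]
width: 0.0593
```

>>> {"method": "step_arm", "body": {
  "increments": "3 0 1 0 0 0; 1.3 0 1.5 0 0 0; 0 0 1.5 0 0 0; 0 0 1 0 0 0; 0 0 0 0 0 0"
}}

```text
time: 22.85
tool_pos: [0.4916, 0.3726, 0.2315]
ee_rot: [-3.137, 0.003, 1.711]
wrist_force: [-0.3, -0.0, -2.1]
width: 0.0596
```

>>> {"method": "step_arm", "body": {
  "increments": "0 0 0.3 0 0 0; 0 0 0 0 0 0; 0 0 0 0 0 0; 0 0 0 0 0 0; 0 0 0 0 0 0"
}}

```text
time: 23.35
tool_pos: [0.4926, 0.3741, 0.2321]
ee_rot: [3.141, -0.0, 1.713]
wrist_force: [1.3, 0.1, -1.3]
width: 0.0595
```

```bash
python3 - <<'E'
from h import *
go(.493,.374,.23,98)
o=[]
for n in("top","scene"):
    b=snapshot(n)[:,:,::-1]; 
    o.append(b[:,:400] if n=="top" else b[:,160:])
cv2.imwrite("pics/s8.png",np.hstack(o))
E
```

```text
shift first (cm) [-0.01  0.04  0.21] turn [ 0.001 -0.     0.002] | shift after turn [-0.01  0.04  0.21]
t 23.35 pos [0.4926 0.3741 0.2321] rpy [ 3.141 -0.     1.713] F [ 1.3  0.1 -1.3] w 0.0595
```

View pics/s8.png

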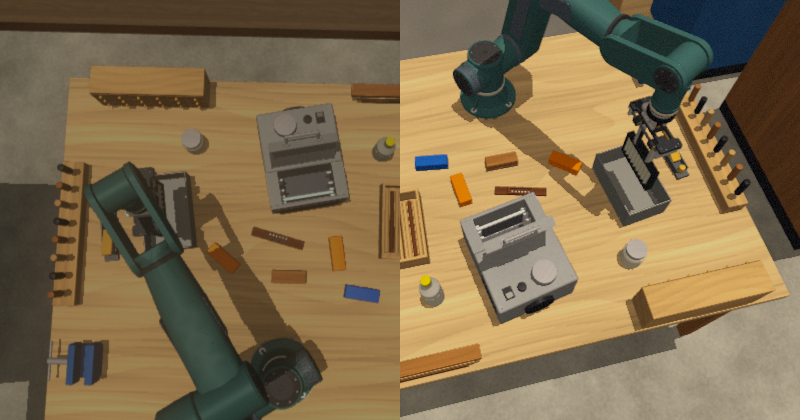

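The scene picture shows the cassette upright over the tub at (643,160). The flap is open, the screen is in its slot and the block lies at (502,160). As a last check, I take an enlarged crop with the expected cassette bottom corners and rim corners marked.

```bash
python3 - <<'E'
from h import *
b=snapshot("scene")[:,:,::-1].copy(); f=5; x0,y0=340,110; b2=cv2.resize(b[y0:y0+120,x0:x0+130],None,fx=f,fy=f,interpolation=2)
o=get_obs(); p=o["tool_pos"]; a=np.radians(8); u=np.array([np.cos(a),np.sin(a),0]); v=np.array([-u[1],u[0],0])
def dot(P,c): q=((proj("scene",P)-[x0,y0]+.5)*f).astype(int); cv2.circle(b2,tuple(int(t) for t in q),4,c,1); print(q)
for s in(-1,1):
  for t in(-1,1): dot(p*[1,1,0]+[0,0,p[2]-.098]+s*.08*u+t*.011*v,(0,0,255))
for s in(-1,1):
  for t in(-1,1): dot(np.array([.493,.374,.09])+s*.12*u+t*.075*v,(0,255,0))
cv2.imwrite("pics/s9.png",b2); print(o["qvel"].round(4),o["width"])
E
```

```text
[198 199]
[229 189]
[315 406]
[347 395]
[ 70 217]
[273 151]
[235 526]
[450 450]
[-0.0005  0.0018  0.0024  0.0007  0.0022 -0.0009] 0.0593732321361763
```

View pics/s9.png

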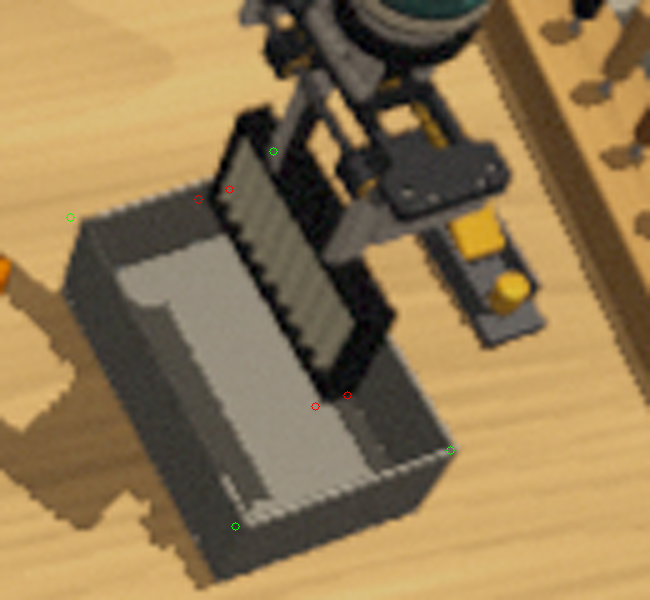

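```bash
python3 - <<'E'
from h import *
p=get_obs()["tool_pos"]; a=np.radians(8); u=np.array([np.cos(a),np.sin(a),0]); v=np.array([-u[1],u[0],0])
for s in(-1,1):
  for t in(-1,1):
    P=p+[0,0,-.098]+s*.08*u+t*.011*v; print(s,t,[((proj("scene",P+[0,0,h])-[340,110]+.5)*5).round() for h in(0,.094)])
E
```

```text
-1 -1 [array([198., 200.]), array([231., 113.])]
-1 1 [array([229., 189.]), array([264., 103.])]
1 -1 [array([316., 407.]), array([358., 329.])]
1 1 [array([348., 395.]), array([392., 318.])]
```

The last crop shows the cassette's lower corners at about (215,195) and (328,400), well inside the rim. Its upright edges match the projected vertical to within 1–2 image pixels, and the arm is at rest. I'm handing in.

```bash
python3 -c "
from bench import *
print(close_job()); print(get_obs()['time'])"
```

```text
the job is handed in; nothing more can be done
None
the job is handed in; nothing more can be done
```

The job is handed in at about 23.4 s of robot time, and every step was done in the order asked.

- **Block:** lifted off the flap and set flat on the bench at about (0.30, -0.01), clear of everything else.
- **Flap:** swung back by its handle to about 1.84 rad and let go. It stands open on its stop by itself.
- **Cassette:** gripped by the ends of its tab, drawn straight up and carried to the tub. It is still held at 59 mm opening, with the arm at rest.
- **Position over the tub:** the cassette is lengthwise over the centre of the mouth. Its underside is about 44 mm above the rim, worked out from the gripper's height.
- **Other things:** in the last overview pictures the screen is in its slot and nothing else in view has moved.

**Small disagreements in the last check:**
- The cassette's corners and the tub rim both appeared 2–3 image pixels (about 5–7 mm) from where I projected them, in much the same direction. That looks like camera error and is far smaller than the clearances.
- My reading of the cassette's upright edges allows a lean of 2–3° at most.

The highest wrist force I saw was about 16 N, when closing on the handle bar.

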